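# Lock the board clamp with its ball-lock pin

## Robot

A 6-joint arm with a two-finger parallel gripper is mounted at the origin on the work surface. World frame = base frame: x ahead of the robot, y to its left, z up, the work surface at z = 0. Lengths are in m, angles in rad, forces in N, time in s.
With the tool pointing down it reaches from about 0.425 to 0.95 m from the base axis. Payload 3.5 kg.
Tool frame: the origin (TCP) lies between the finger pads; the fingertips stand 14 mm ahead of it and the grasp point (between the pads) lies 5 mm behind it; z points along the fingers, y is the line along which they close (so a half turn about z gives the same grasp; the last joint's range is limited). The gripper opens to 85 mm and grips with 20 to 120 N. Pads are 22 mm wide; open, the fingers measure 114 mm over their backs; the gripper's body (76 mm by 85 mm) begins 54 mm behind the grasp point. The pads swing forward as they close: fully open they stand 13 mm farther back than shut.
Start: joints at [1.03, 0.286, 1.577, -0, 1.279, -0.15], TCP at [0.257, 0.624, 0.245] pointing down, gripper open.
Joint ranges: [-2.77, 2.77], [-0.9, 2.22], [0.21, 2.48], [-1.53, 4.67], [0.24, 2.81], [-2.84, 2.84]. Speed limits (rad/s): [2.79, 2.79, 3.14, 3.14, 3.14, 3.14].

## Interface

Orientations are given as a unit quaternion [x, y, z, w].
In Python, from plant import * gives the robot as it stands.
- The arm moves only by the tool step_arm, never from a script. Its argument "commands" is a list of rows, each an object of numbers: "gripper": the gripper's target within -1 to 1 (shut at 1, half-way at 0, fully open at -1); "x", "y", "z": the shift along the tool's x, y, z in mm; "spin": the turn about the tool's z in degrees. A call has exactly 10 rows; each row shifts and turns the commanded pose from where the row before left it, along the tool's axes as they then stand; what a row does not reach is not made up. A row lasts 1/10 s, in which the tool goes at most 50 mm and 8.59 degrees, less where a joint would pass 70% of its speed; a pose out of reach is approached as far as the arm can. A call with a gripper value outside its range is refused whole. The fingers move at their own pace and stop on an object; "force" is the grip in N (left out, the last holds). Time passes only in rows, so rows that do not move let the fingers close, or fill a call up. It gives the time, the measured TCP pose, the force, the opening and the grip force at its end, in the units of the state.
- get_state(): the state, without advancing time (a new reading comes with each control period).
- read_camera(name): name is "scene" or "top" or "wrist"; returns a dict with "color" (420x560x3 uint8, red, green, blue), "z_map" (420x560 float32, m along the optical axis (not along the pixel's ray), 0 where there is no reading), "fx", "fy", "cx", "cy" (pixels), "eye" and "attitude" of the camera in the world; the wrist camera has in their place "mount" (4x4, takes a point from camera to tool coordinates, whose origin is the TCP and whose axes are the flange's). Camera axes: x right, y up, looking along -z (the intrinsics and any distortion apply to the point x, -y, -z); pixel columns grow to the right and rows downward; lengths in m; the calibration is good to about 2 mm. A picture is of the moment at which its call begins: read the wrist's pose just before it.
- sign_off(): hands the job in; it is judged then, once.
The state is a dict: "time": time; "qpos": joint angles; "dq": joint speeds; "joint_efforts": joint torques, N m; "eef_pos": TCP position; "tcp_rot": TCP orientation; "contact_force": force on the tool from outside, world axes, zero at the start; "wrist_torque": the same for the moment, N m; "opening": opening from 0.0 (shut) to 1.0 (fully open); "finger_force": force on a finger pad.
Only numpy, scipy, OpenCV 4.12 (cv2) and the standard library are available. Lean on these libraries where they do the work, as an engineer would, in place of code of your own. Each camera call takes 0.05 s, during which the arm holds its last target. There are 200 camera calls.

## Task

Slide the blue clamp bar of the sloped circuit-board cradle all the way up against the green board. Then take the ball-lock pin from its wooden stand, squeeze its red thumb button in to pull in the locking balls, push the pin through the bar's hole and the cradle's hole until its collar sits fully home, and let go of the button. Last, take the handle by its two plain sides without pressing the button, tug the pin firmly back along its own axis (about 10 N) to prove it is locked, and leave it in place with the clamp shut, the button out and the bystander things undisturbed.

Things in the scene. Friction and masses are not known exactly. Their poses are not given: they have to be found in the camera images.
- cradle: Circuit-board cradle, fixed to the bench: dark foot plate 200 x 250 x 12 mm on four short legs under a sloped bed. Origin: centre of the foot's underside; z up. The bed's face leans to the cradle's -x side by 15 deg (its +x edge is the high one).
- clamp (a joint): Travel in m of the blue clamp bar along the bed's +y, towards the board. 0 = fully open; 0.05 = hard stop against the board, where the bar's hole lies exactly over the bed's hole. Starts between 0 and 0.02. Stays where left; about 4 N of friction. The bar is 170 x 50 x 8 mm, its top face 8.5 mm above the bed's.
- clamp_hole (a point): Mouth of the pin hole on the bar's top face: 13.5 mm in diameter, through the bar (8 mm) and, at the stop, on through the bed (0.5 mm gap, then 8 mm, same diameter). Moves with the bar. z: the hole's axis, out of the face (15 deg off vertical); y: sliding direction towards the board; x: up the slope.
- clamp_tab (a point): Centre of the top of the orange grip tab on the bar, 100 mm down the slope (-x) from the hole. The tab is 28 mm (x) x 14 mm (y) and stands 45 mm above the bar's top face. Same axes as clamp_hole.
- pin: Ball-lock pin, 0.12 to 0.2 kg, starting upright in its stand. Origin: centre of the underside of its collar (32 mm diameter, 5 mm thick), which seats on the bar; z along the pin to the handle. Shank below: 12 mm diameter, 30 mm long, last 6 mm tapered to 6 mm. Handle above: black, 24 x 24 mm, up to z = 47 mm. May be inserted at any angle about its axis.
- pin_button (a joint): Press of the red thumb button (16 mm wide, 24 mm high) in m: 0 = out (balls out, locked), 0.005 = fully in (balls in). Sprung: 4 N to start, 8 N fully in.
- pin_stand: Wooden block 70 x 70 x 42 mm, fixed, with a loose blind hole of 23 mm in its top, 38 mm deep, in which the pin stands with its collar on the block's top; the pin lifts out freely. Origin: centre of its underside.
- meter: Bystander: yellow hand multimeter lying flat, 85 x 170 x 32 mm, origin at the centre of its underside.
- tape: Bystander: roll of yellow tape lying flat, 90 mm diameter, 22 mm high, origin at the centre of its underside.
- parts_tray: Bystander: blue divided parts tray 110 x 100 x 35 mm, origin at the centre of its underside.
- bed: Grey bed plate of the cradle, 190 x 250 x 8 mm, sloped 15 deg. Origin: centre of its underside; x up the slope, y across, z out of its face. A green board (150 x 118 mm, top 6 mm above the bed, flat parts up to 6 mm on it) covers its +y half, an aluminium fixed jaw 18 mm high its +y edge. Its pin hole, at x = +50, y = -30 mm, is open below: some 75 mm clear down to the foot.
- pin_grip (a point): Centre of the pin's handle and button height, 29 mm above the collar's underside; same axes as the pin. The red button stands 5.5 mm out of the +y side: squeezing between +y and -y (29.5 mm wide free, 24.5 mm pressed) presses it fully. The +x and -x sides are plain, 24 mm wide.
- pin_balls (a point): Level of the two locking balls on the shank's x sides, 21 mm below the collar's underside. Out, they span 18 mm and cannot pass the 13.5 mm hole in or out; pressing the button fully draws them into the shank. Locked, the pin can rise about 3 mm along its axis before the balls catch under the bed.

How it is judged:
By the outcome, as a careful person would: the job done as asked, in the order asked, and still so for the second after the job is handed in, with the robot touching nothing.
It also fails if it takes over 72 s, if anything falls off the work surface, if the arm or the gripper's body presses on something with over 40 N, if the wrist force passes 120 N, or if a joint passes its speed limit or range.

## Working session

There is one attempt and no reset: what is moved stays moved. The work goes in short steps, Python scripts to look and compute and a tool call to move; the robot and the scene stay as the last step left them, time stands still between calls to the robot, and variables do not carry over. Pictures are saved under pics/ and viewed, at most 10 in all, crops included, and the job is handed in when it is done.

Besides the shell and the picture viewer there is one more tool, called after "Request:" as name(argument=value, ...) on one line, values as JSON. step_arm: Moves the arm, as the interface text tells. Its arguments: {"type":"object","properties":{"commands":{"type":"array"},"force":{"type":"number"}},"required":["commands"]}

```bash
mkdir -p pics; ls; cat > h.py <<'E'
from plant import *
import numpy as np, cv2
from scipy.spatial.transform import Rotation as R
def cam(name):
    s=get_state(); c=read_camera(name)
    if name=='wrist':
        T=np.eye(4);T[:3,:3]=R.from_quat(s['tcp_rot']).as_matrix();T[:3,3]=s['eef_pos'];M=T@np.array(c['mount'])
    else:
        a=np.array(c['attitude'],float);M=np.eye(4)
        M[:3,:3]=R.from_quat(a).as_matrix() if a.size==4 else a.reshape(3,3)
        M[:3,3]=c['eye']
    c['M']=M;return c
def cloud(c):
    z=c['z_map'];v,u=np.mgrid[:z.shape[0],:z.shape[1]]
    p=np.stack([(u-c['cx'])/c['fx']*z,-(v-c['cy'])/c['fy']*z,-z],-1)
    return p@c['M'][:3,:3].T+c['M'][:3,3]
def ray(c,u,v,zp):
    d=c['M'][:3,:3]@np.array([(u-c['cx'])/c['fx'],-(v-c['cy'])/c['fy'],-1]);e=c['M'][:3,3]
    return e+d*(zp-e[2])/d[2]
def save(c,n,box=None,k=1):
    im=cv2.cvtColor(c['color'],cv2.COLOR_RGB2BGR)
    if box: im=im[box[1]:box[3],box[0]:box[2]]
    cv2.imwrite('pics/'+n,cv2.resize(im,None,fx=k,fy=k,interpolation=cv2.INTER_CUBIC))
E
python3 - <<'E'
from h import *
for n in('top','scene'):
    c=cam(n);save(c,n+'0.png');print(n,{k:c[k] for k in c if k not in('color','z_map','M')})
    np.savez('/tmp/'+n,color=c['color'],z=c['z_map'],M=c['M'],i=[c[k] for k in('fx','fy','cx','cy')])
    print((c['z_map']>0).mean(), c['z_map'].max())
print(get_state())
E
```

```text
pics
top {'fx': 441.3424048349334, 'fy': 441.3424048349334, 'cx': 279.98720240293886, 'cy': 211.97671203700753, 'eye': array([0.40921296, 0.02996228, 1.17972315]), 'attitude': array([ 0.04912636, -0.05430586, -0.69562626,  0.71466187])}
0.9958035714285715 2.028078
scene {'fx': 466.8178702739468, 'fy': 466.8178702739468, 'cx': 275.15920389058994, 'cy': 211.47662352743177, 'eye': array([ 1.19590247, -0.36229034,  0.82744038]), 'attitude': array([0.33957267, 0.19327215, 0.45036134, 0.80281439])}
0.9957865646258504 2.7611954
{'time': 0.1, 'qpos': array([ 1.03004090e+00,  2.87141693e-01,  1.57804404e+00,  3.48597617e-06,
        1.27860069e+00, -1.49980019e-01]), 'dq': array([-1.69967661e-03, -2.12792085e-03, -3.07180199e-03,  3.06390304e-05,
        1.64744035e-03, -8.15254179e-04]), 'joint_efforts': array([ 1.40566492e-03, -4.07296872e+01, -2.93698651e+01, -7.06600576e-05,
        3.33607626e-03,  5.87774629e-07]), 'eef_pos': array([0.25677432, 0.62363766, 0.2440351 ]), 'tcp_rot': array([ 1.94147255e-01,  9.80971784e-01, -1.03155066e-03, -3.72912622e-04]), 'contact_force': array([-0.470851  ,  1.12927258,  0.34542416]), 'wrist_torque': array([0.03593308, 0.02441548, 0.00667425]), 'finger_force': 0.0, 'opening': 1.0013503137816875}
```

View pics/top0.png

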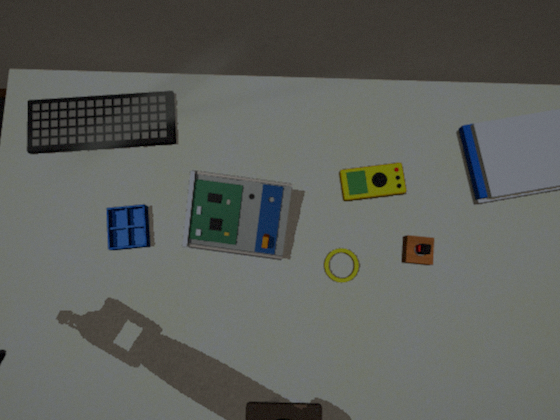

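View pics/scene0.png

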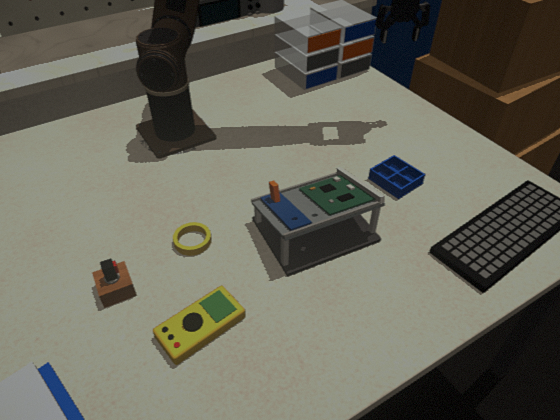

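The top view shows the cradle around pixel (240,215), with its board side at world +y. The orange tab is at (266,242), the bar hole at about (272,200) and the bed hole at about (251,197). The stand and pin are at (420,250), with the red button on the robot side. The scene view agrees.

```bash
python3 - <<'E'
from h import *
for n in('top','scene'):
    d=np.load('/tmp/'+n+'.npz');c=dict(color=d['color'],z_map=d['z'],M=d['M'],fx=d['i'][0],fy=d['i'][1],cx=d['i'][2],cy=d['i'][3])
    P=cloud(c);hsv=cv2.cvtColor(c['color'],cv2.COLOR_RGB2HSV);H,S,V=cv2.split(hsv)
    z=P[...,2]
    def m(lo,hi,s,v,xr,yr,zr):
        return (H>=lo)&(H<=hi)&(S>s)&(V>v)&(P[...,0]>xr[0])&(P[...,0]<xr[1])&(P[...,1]>yr[0])&(P[...,1]<yr[1])&(z>zr[0])&(z<zr[1])
    A=((.3,.75),(-.1,.35))
    bl=m(100,125,120,40,*A,(.06,.3));og=m(3,18,150,90,*A,(.06,.3));gr=m(50,85,80,30,*A,(.06,.3))
    print(n)
    for k,q in(('blue',bl),('orange',og),('green',gr)):
        p=P[q];print(k,len(p),p.mean(0).round(4),p.min(0).round(3),p.max(0).round(3))
        if k!='orange':
            ctr=np.median(p,0);u,s,vt=np.linalg.svd(p-ctr,full_matrices=False)
            w=np.abs((p-ctr)@vt[2])<.006;p=p[w];ctr=p.mean(0);vt=np.linalg.svd(p-ctr,full_matrices=False)[2]
            nn=vt[2]*np.sign(vt[2,2]);print(' normal',nn.round(4),np.degrees(np.arccos(nn[2])).round(2),'long',vt[0].round(4),'ctr',ctr.round(4))
            print(' rect',cv2.minAreaRect(p[:,:2].astype(np.float32)))
        else:
            t=p[p[:,2]>p[:,2].max()-.012];print(' top',t.mean(0).round(4),len(t))
    B=((.2,.7),(-.6,-.15))
    wd=m(3,16,100,40,*B,(.035,.05));p=P[wd];print('wood top',len(p),p.mean(0).round(4),cv2.minAreaRect(p[:,:2].astype(np.float32)))
    c0=p.mean(0)
    near=(np.hypot(P[...,0]-c0[0],P[...,1]-c0[1])<.035)
    hd=near&(z>.055)
    p=P[hd];print('handle',len(p),p.mean(0).round(4),p.max(0).round(4));t=p[p[:,2]>p[:,2].max()-.008];print(' top',t.mean(0).round(4),cv2.minAreaRect(t[:,:2].astype(np.float32)))
    rd=hd&((H<6)|(H>174))&(S>150)&(V>60);p=P[rd];print('red',len(p),p.mean(0).round(4) if len(p) else '')
    if n=='top':
        for u,v in((251,197),(272,200)): print(u,v,P[v-1:v+2,u-1:u+2,2].ravel().round(3),ray(c,u,v,.15).round(4))
        save(c,'topcrop.png',(170,150,320,280),5)
E
```

```text
top
blue 1191 [0.5548 0.0515 0.0976] [0.468 0.021 0.065] [0.633 0.084 0.121]
 normal [-0.2573  0.0285  0.9659] 15.0 long [-0.9605  0.1024 -0.2589] ctr [0.555  0.0521 0.0979]
 rect ((0.5506547689437866, 0.05244207754731178), (0.04860347509384155, 0.16334010660648346), 84.04974365234375)
orange 25 [0.4899 0.0581 0.1273] [0.479 0.053 0.121] [0.503 0.065 0.134]
 top [0.4902 0.0582 0.1276] 24
green 2400 [0.5673 0.1835 0.095 ] [0.49  0.12  0.065] [0.641 0.25  0.119]
 normal [-0.2555  0.0255  0.9665] 14.88 long [-0.9638  0.0727 -0.2567] ctr [0.5673 0.1838 0.095 ]
 rect ((0.5654710531234741, 0.18575263023376465), (0.1185491681098938, 0.14356321096420288), 83.64852905273438)
wood top 539 [ 0.4885 -0.3357  0.0407] ((0.4894108772277832, -0.33833059668540955), (0.07133889198303223, 0.06778424233198166), 86.15042114257812)
handle 152 [ 0.49   -0.3333  0.0824] [ 0.5028 -0.3195  0.0928]
 top [ 0.4911 -0.337   0.0877] ((0.4905450642108917, -0.33690524101257324), (0.025249667465686798, 0.023914575576782227), 80.1290054321289)
red 19 [ 0.4908 -0.3243  0.0829]
251 197 [0.009 0.008 0.011 0.008 0.011 0.0
[... 489 characters left out ...]
.133]
 top [0.498  0.0548 0.1272] 45
green 1178 [0.5769 0.1773 0.098 ] [0.491 0.117 0.073] [0.644 0.247 0.117]
 normal [-0.2574  0.0281  0.9659] 15.0 long [ 0.963  -0.0752  0.2588] ctr [0.5769 0.1773 0.098 ]
 rect ((0.5661559700965881, 0.18218302726745605), (0.11856253445148468, 0.1487182229757309), 83.84185791015625)
wood top 609 [ 0.4974 -0.3437  0.0413] ((0.49159911274909973, -0.3423824906349182), (0.06840702146291733, 0.07412990182638168), 85.88732147216797)
handle 276 [ 0.4969 -0.3401  0.0783] [ 0.506  -0.3237  0.0918]
 top [ 0.4922 -0.3415  0.0879] ((0.4913274049758911, -0.34020617604255676), (0.026647133752703667, 0.0239298976957798), 82.8697738647461)
red 14 [ 0.4935 -0.3282  0.0838]
```

View pics/topcrop.png

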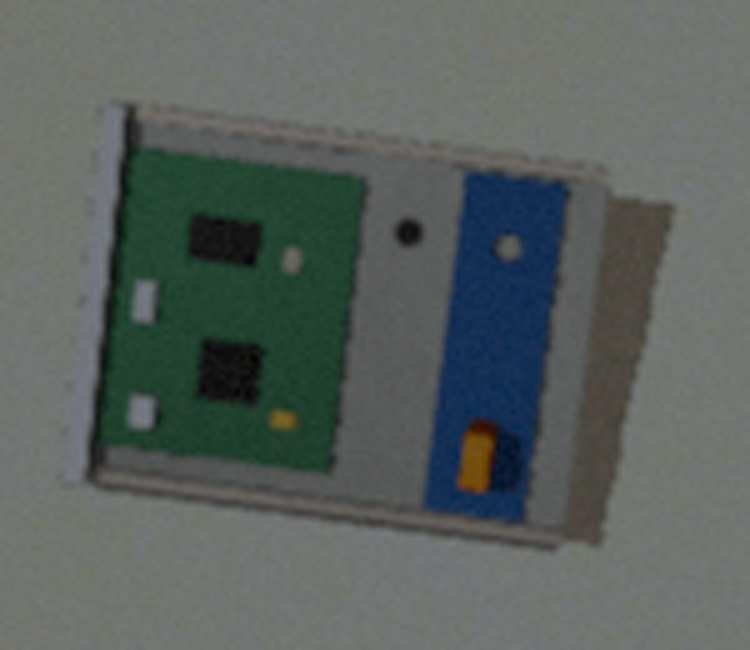

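The crop shows the bar hole at crop (508,247), which is full-image (271.6,199.4). The bed hole is at crop (408,232), full-image (251.6,196.4), and the tab top is at about crop (480,460). I'll work out the poses and the first move from these.

```bash
cat >> h.py <<'E'
def goal(p,phi,s=None):
    """remaining spin (deg) so tool y heads to phi (deg), then shift in tool axes (mm) after the spin"""
    s=s or get_state();Rm=R.from_quat(s['tcp_rot']).as_matrix()
    h=np.degrees(np.arctan2(Rm[1,1],Rm[0,1]));d=(phi-h+90)%180-90
    R2=R.from_euler('z',d,degrees=True).as_matrix()@Rm
    return 'spin',round(-d,2),'shift',(R2.T@(np.array(p)-s['eef_pos'])*1e3).round(1)
YAW=-6.2
_c,_s=np.cos(np.radians(YAW)),np.sin(np.radians(YAW))
YS=np.array([-_s,_c,0]);_h=np.array([_c,_s,0])
XS=_h*np.cos(np.radians(15))+np.array([0,0,np.sin(np.radians(15))]);NS=np.cross(XS,YS)
E
python3 - <<'E'
from h import *
d=np.load('/tmp/top.npz');M=d['M'];fx,fy,cx,cy=d['i']
def hit(u,v,p0,n):
    r=M[:3,:3]@np.array([(u-cx)/fx,-(v-cy)/fy,-1]);e=M[:3,3];return e+r*((p0-e)@n)/(r@n)
p0=np.array([.555,.0521,.0979])
hb=hit(271.6,199.4,p0,NS);bh=hit(251.6,196.4,p0-.0085*NS,NS)+.0085*NS
print('bar hole',hb.round(4),'stop hole',bh.round(4),'travel left xyz slope',[((bh-hb)@a*1e3).round(1) for a in(XS,YS,NS)])
tab=hb-.1*XS+.045*NS;print('tab top',tab.round(4))
print(NS,get_state()['eef_pos'],goal([tab[0],tab[1],.245],90+YAW))
# bar centre check: hole vs bar centre
print('hole rel bar ctr',[((hb-p0)@a*1e3).round(1) for a in(XS,YS,NS)])
E
```

```text
bar hole [0.5978 0.0456 0.1095] stop hole [0.6033 0.0958 0.1095] travel left xyz slope [np.float64(-0.0), np.float64(50.5), np.float64(0.0)]
tab top [0.4902 0.0573 0.1271]
[-0.2573052   0.02795229  0.96592583] [0.25677432 0.62363766 0.2440351 ] ('spin', np.float64(-16.19), 'shift', array([-2.932e+02, -5.378e+02,  1.000e-01]))
hole rel bar ctr [np.float64(44.8), np.float64(-1.8), np.float64(-0.0)]
```

Request:
step_arm(commands=[{"spin":-8.1},{"spin":-8.1},{"x":-22.5,"y":-41.4},{"x":-22.5,"y":-41.4},{"x":-22.5,"y":-41.4},{"x":-22.5,"y":-41.4},{"x":-22.5,"y":-41.4},{"x":-22.5,"y":-41.4},{"x":-22.5,"y":-41.4},{"x":-22.5,"y":-41.4}])

```text
invalid input
```

Request:
step_arm(commands=[{"x":-22.5,"y":-41.4},{"x":-22.5,"y":-41.4},{"x":-22.5,"y":-41.4},{"x":-22.5,"y":-41.4},{"x":-22.5,"y":-41.4},{"gripper":-0.3},{},{},{},{}])

```text
invalid input
```

```bash
python3 - <<'E'
from h import *
c=cam('wrist');save(c,'w1.png');s=get_state();print(s['eef_pos'],s['opening'],s['time'])
P=cloud(c);H,S,V=cv2.split(cv2.cvtColor(c['color'],cv2.COLOR_RGB2HSV))
q=(H>=3)&(H<=18)&(S>150)&(V>80)&(P[...,2]>.11)&(P[...,2]<.15);p=P[q];print(len(p),p.mean(0).round(4),p.max(0).round(4),cv2.minAreaRect(p[:,:2].astype(np.float32)) if len(p) else '')
print(goal([.4902,.0573,.245],90+YAW))
E
```

```text
[0.25681212 0.62371109 0.24424852] 0.9976917589060289 0.15<stdin>:4: RuntimeWarning: Mean of empty slice.
  ret = um.true_divide(
Traceback (most recent call last):
ValueError: zero-size array to reduction operation maximum which has no identity
```

View pics/w1.png

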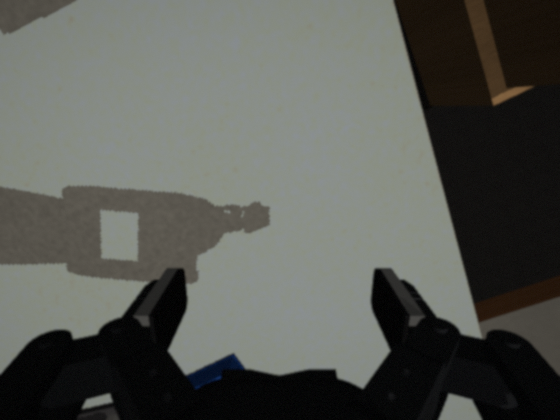

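The move was refused, so the wrist picture only shows bare bench, with the fingers at (170,310) and (390,310). I'll send rows with every field filled in.

Request:
step_arm(commands=[{"gripper":-1,"x":0,"y":0,"z":0,"spin":-8.1},{"gripper":-1,"x":0,"y":0,"z":0,"spin":-8.1},{"gripper":-1,"x":-22.5,"y":-41.4,"z":0,"spin":0},{"gripper":-1,"x":-22.5,"y":-41.4,"z":0,"spin":0},{"gripper":-1,"x":-22.5,"y":-41.4,"z":0,"spin":0},{"gripper":-1,"x":-22.5,"y":-41.4,"z":0,"spin":0},{"gripper":-1,"x":-22.5,"y":-41.4,"z":0,"spin":0},{"gripper":-1,"x":-22.5,"y":-41.4,"z":0,"spin":0},{"gripper":-1,"x":-22.5,"y":-41.4,"z":0,"spin":0},{"gripper":-1,"x":-22.5,"y":-41.4,"z":0,"spin":0}])

```text
time: 1.15
eef_pos: [0.4004, 0.2736, 0.2452]
tcp_rot: [0.054, 0.999, -0.0, 0.0]
contact_force: [0.7, 0.3, -0.8]
opening: 0.998
finger_force: 0.0
```

Request:
step_arm(commands=[{"gripper":-0.3,"x":-22.5,"y":-41.4,"z":0,"spin":0},{"gripper":-0.3,"x":-22.5,"y":-41.4,"z":0,"spin":0},{"gripper":-0.3,"x":-22.5,"y":-41.4,"z":0,"spin":0},{"gripper":-0.3,"x":-22.5,"y":-41.4,"z":0,"spin":0},{"gripper":-0.3,"x":-22.5,"y":-41.4,"z":0,"spin":0},{"gripper":-0.3,"x":0,"y":0,"z":0,"spin":0},{"gripper":-0.3,"x":0,"y":0,"z":0,"spin":0},{"gripper":-0.3,"x":0,"y":0,"z":0,"spin":0},{"gripper":-0.3,"x":0,"y":0,"z":0,"spin":0},{"gripper":-0.3,"x":0,"y":0,"z":0,"spin":0}])

```text
time: 2.15
eef_pos: [0.4895, 0.0587, 0.2453]
tcp_rot: [0.053, 0.999, 0.0, -0.0]
contact_force: [-0.4, -0.5, -0.6]
opening: 0.647
finger_force: 0.0
```

```bash
python3 - <<'E'
from h import *
s=get_state();print(s['eef_pos'],s['opening'],s['time'])
print(goal([.4902,.0573,.245],90+YAW))
c=cam('wrist');save(c,'w2.png')
P=cloud(c);H,S,V=cv2.split(cv2.cvtColor(c['color'],cv2.COLOR_RGB2HSV))
q=(H>=3)&(H<=18)&(S>150)&(V>80)&(P[...,2]>.11)&(P[...,2]<.15);p=P[q];print(len(p))
if len(p): print(p.mean(0).round(4),p.max(0).round(4),cv2.minAreaRect(p[:,:2].astype(np.float32)))
E
```

```text
[0.48945719 0.05872    0.24530697] 0.6473310873236116 2.15
('spin', np.float64(0.13), 'shift', array([-0.9, -1.3,  0.3]))
405
[0.4928 0.0568 0.129 ] [0.5044 0.0646 0.1333] ((0.4912129044532776, 0.05747513100504875), (0.012177973985671997, 0.025612782686948776), 83.93022155761719)
```

Request:
step_arm(commands=[{"gripper":-0.3,"x":-3,"y":-1.4,"z":30,"spin":0},{"gripper":-0.3,"x":0,"y":0,"z":35,"spin":0},{"gripper":-0.3,"x":0,"y":0,"z":35,"spin":0},{"gripper":-0.3,"x":0,"y":0,"z":25,"spin":0},{"gripper":-0.3,"x":0,"y":0,"z":12,"spin":0},{"gripper":1,"x":0,"y":0,"z":0,"spin":0},{"gripper":1,"x":0,"y":0,"z":0,"spin":0},{"gripper":1,"x":0,"y":0,"z":0,"spin":0},{"gripper":1,"x":0,"y":0,"z":0,"spin":0},{"gripper":1,"x":0,"y":0,"z":0,"spin":0}], force=40)

```text
time: 3.2
eef_pos: [0.4941, 0.0565, 0.1103]
tcp_rot: [0.054, 0.999, 0.001, 0.002]
contact_force: [-0.2, 5.8, 4.0]
opening: 0.156
finger_force: 42.0
```

Request:
step_arm(commands=[{"gripper":1,"x":0,"y":3,"z":0,"spin":0},{"gripper":1,"x":0,"y":6,"z":0,"spin":0},{"gripper":1,"x":0,"y":6,"z":0,"spin":0},{"gripper":1,"x":0,"y":6,"z":0,"spin":0},{"gripper":1,"x":0,"y":6,"z":0,"spin":0},{"gripper":1,"x":0,"y":6,"z":0,"spin":0},{"gripper":1,"x":0,"y":6,"z":0,"spin":0},{"gripper":1,"x":0,"y":4,"z":0,"spin":0},{"gripper":1,"x":0,"y":2,"z":0,"spin":0},{"gripper":1,"x":0,"y":0,"z":0,"spin":0}])

```text
time: 4.2
eef_pos: [0.4988, 0.0996, 0.1103]
tcp_rot: [0.054, 0.999, -0.001, 0.001]
contact_force: [-2.8, -1.9, 6.4]
opening: 0.158
finger_force: 42.4
```

Request:
step_arm(commands=[{"gripper":1,"x":0,"y":1,"z":0,"spin":0},{"gripper":1,"x":0,"y":1,"z":0,"spin":0},{"gripper":1,"x":0,"y":1,"z":0,"spin":0},{"gripper":1,"x":0,"y":1,"z":0,"spin":0},{"gripper":1,"x":0,"y":1,"z":0,"spin":0},{"gripper":1,"x":0,"y":1,"z":0,"spin":0},{"gripper":1,"x":0,"y":0,"z":0,"spin":0},{"gripper":1,"x":0,"y":0,"z":0,"spin":0},{"gripper":1,"x":0,"y":0,"z":0,"spin":0},{"gripper":1,"x":0,"y":0,"z":0,"spin":0}])

```text
time: 5.2
eef_pos: [0.4994, 0.1053, 0.1103]
tcp_rot: [0.054, 0.999, -0.001, 0.001]
contact_force: [-2.4, -3.3, 5.7]
opening: 0.158
finger_force: 42.4
```

Request:
step_arm(commands=[{"gripper":1,"x":0,"y":1,"z":0,"spin":0},{"gripper":1,"x":0,"y":1,"z":0,"spin":0},{"gripper":1,"x":0,"y":1,"z":0,"spin":0},{"gripper":1,"x":0,"y":0,"z":0,"spin":0},{"gripper":1,"x":0,"y":0,"z":0,"spin":0},{"gripper":1,"x":0,"y":0,"z":0,"spin":0},{"gripper":1,"x":0,"y":0,"z":0,"spin":0},{"gripper":1,"x":0,"y":0,"z":0,"spin":0},{"gripper":1,"x":0,"y":0,"z":0,"spin":0},{"gripper":1,"x":0,"y":0,"z":0,"spin":0}])

```text
time: 6.2
eef_pos: [0.4995, 0.1064, 0.1103]
tcp_rot: [0.054, 0.999, -0.003, 0.001]
contact_force: [-3.5, -10.8, 8.1]
opening: 0.159
finger_force: 42.4
```

Request:
step_arm(commands=[{"gripper":1,"x":0,"y":-1.4,"z":0,"spin":0},{"gripper":-0.4,"x":0,"y":0,"z":0,"spin":0},{"gripper":-0.4,"x":0,"y":0,"z":0,"spin":0},{"gripper":-0.4,"x":0,"y":0,"z":0,"spin":0},{"gripper":-0.4,"x":0,"y":0,"z":-15,"spin":0},{"gripper":-0.4,"x":0,"y":0,"z":-30,"spin":0},{"gripper":-0.4,"x":0,"y":0,"z":-40,"spin":0},{"gripper":-0.4,"x":0,"y":0,"z":-40,"spin":0},{"gripper":-0.4,"x":0,"y":0,"z":-15,"spin":0},{"gripper":-0.4,"x":0,"y":0,"z":0,"spin":0}])

```text
time: 7.2
eef_pos: [0.4997, 0.1083, 0.251]
tcp_rot: [0.054, 0.999, 0.0, 0.003]
contact_force: [-0.4, -0.0, -0.2]
opening: 0.699
finger_force: 0.0
```

```bash
python3 - <<'E'
from h import *
s=get_state();print(s['eef_pos'],s['opening'],s['time'],s['contact_force'])
c=cam('wrist');save(c,'w3.png')
np.savez('/tmp/w3',color=c['color'],z=c['z_map'],M=c['M'],i=[c[k] for k in('fx','fy','cx','cy')])
print(goal([.491,-.337,.245],90+YAW))
E
```

```text
[0.49969935 0.10829233 0.25100908] 0.6993107677666982 7.2 [-0.44891621 -0.04247299 -0.16385326]
('spin', np.float64(0.03), 'shift', array([ -40.7, -443.4,    3.4]))
```

View pics/w3.png

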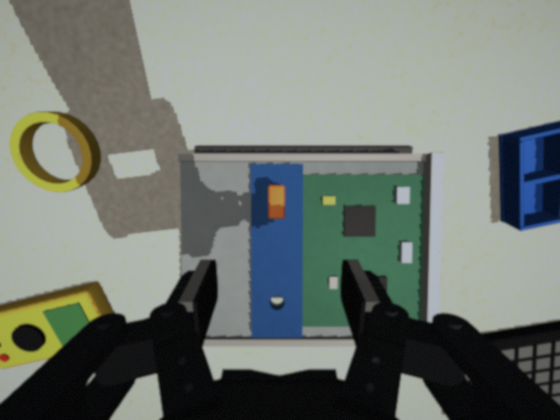

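The bar is now flush against the green board, and its hole is at about (277,301). Next I'll move above the pin and measure the hole from this frame.

Request:
step_arm(commands=[{"gripper":-0.3,"x":-4.1,"y":-44.3,"z":0,"spin":0},{"gripper":-0.3,"x":-4.1,"y":-44.3,"z":0,"spin":0},{"gripper":-0.3,"x":-4.1,"y":-44.3,"z":0,"spin":0},{"gripper":-0.3,"x":-4.1,"y":-44.3,"z":0,"spin":0},{"gripper":-0.3,"x":-4.1,"y":-44.3,"z":0,"spin":0},{"gripper":-0.3,"x":-4.1,"y":-44.3,"z":0,"spin":0},{"gripper":-0.3,"x":-4.1,"y":-44.3,"z":0,"spin":0},{"gripper":-0.3,"x":-4.1,"y":-44.3,"z":0,"spin":0},{"gripper":-0.3,"x":-4.1,"y":-44.3,"z":0,"spin":0},{"gripper":-0.3,"x":-4.1,"y":-44.3,"z":4,"spin":0}])

```text
time: 8.25
eef_pos: [0.4902, -0.3378, 0.241]
tcp_rot: [0.054, 0.999, 0.002, -0.002]
contact_force: [0.7, 0.1, 0.7]
opening: 0.646
finger_force: 0.0
```

```bash
python3 - <<'E'
from h import *
d=np.load('/tmp/w3.npz');M=d['M'];fx,fy,cx,cy=d['i'];C=d['color']
hsv=cv2.cvtColor(C,cv2.COLOR_RGB2HSV);w=hsv[280:320,260:296]
m=~((w[...,0]>95)&(w[...,0]<130)&(w[...,1]>110));n,l,st,ct=cv2.connectedComponentsWithStats(m.astype(np.uint8))
print(st,ct)
k=[i for i in range(1,n) if 20<st[i,4]<400 and st[i,2]<25][0]
u,v=ct[k]+[260,280];print(u,v)
p0=np.array([.555,.0521,.0979]);r=M[:3,:3]@np.array([(u-cx)/fx,-(v-cy)/fy,-1]);e=M[:3,3]
print('hole',(e+r*((p0-e)@NS)/(r@NS)).round(4))
c=dict(color=C,z_map=d['z'],M=M,fx=fx,fy=fy,cx=cx,cy=cy);P=cloud(c)
q=(hsv[...,0]>100)&(hsv[...,0]<125)&(hsv[...,1]>120)&(P[...,2]>.06)&(P[...,2]<.13)&(P[...,1]<.2);print('bar plane off mm',np.median((P[q]-p0)@NS)*1e3)
c=cam('wrist');save(c,'w4.png');s=get_state();print(s['eef_pos'],s['time'])
P=cloud(c);H,S,V=cv2.split(cv2.cvtColor(c['color'],cv2.COLOR_RGB2HSV));z=P[...,2]
near=np.hypot(P[...,0]-.491,P[...,1]+.338)<.03
rd=near&((H<6)|(H>174))&(S>150)&(V>60)&(z>.055);print('red',rd.sum(),P[rd].mean(0).round(4),cv2.minAreaRect(P[rd][:,:2].astype(np.float32)))
t=near&(z>.082)&(z<.1);p=P[t];print('top',len(p),p.mean(0).round(4),cv2.minAreaRect(p[:,:2].astype(np.float32)))
bk=t&~rd&(S<90);p=P[bk];print('blk',len(p),p.mean(0).round(4),cv2.minAreaRect(p[:,:2].astype(np.float32)))
E
```

```text
[[   0    0   36   40 1311]
 [  10   16   14   11  129]] [[17.59344012 19.37452326]
 [16.5503876  20.7751938 ]]
276.5503875968992 300.7751937984496
hole [0.6034 0.0949 0.1095]
bar plane off mm 1.2701378110279133
[ 0.48912302 -0.34373545  0.23976898] 8.3
red 114 [ 0.4903 -0.3299  0.0864] ((0.4904998242855072, -0.3297984302043915), (0.005749489180743694, 0.016902124509215355), 84.10201263427734)
top 769 [ 0.489  -0.3397  0.0882] ((0.4896065294742584, -0.3388688564300537), (0.02950173430144787, 0.02308150753378868), 83.5054931640625)
blk 496 [ 0.4879 -0.3435  0.089 ] ((0.488509863615036, -0.3438658118247986), (0.019153282046318054, 0.0219065360724926), 83.789794921875)
```

View pics/w4.png

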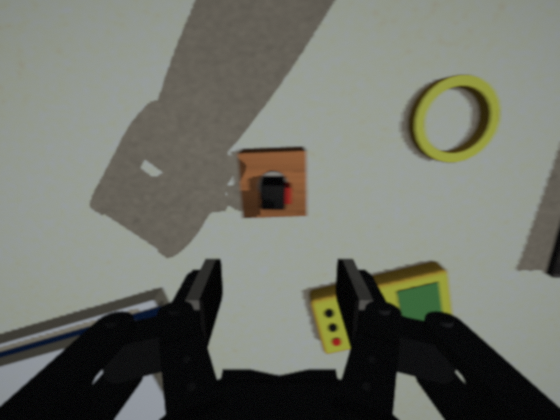

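The wrist view puts the pin handle at (272,193), with the red button at (289,193), facing world +y. The pin's yaw is about -6°, the same as the cradle's. The tape and meter are clear of the gripper. I'll descend and squeeze.

Request:
step_arm(commands=[{"gripper":-0.3,"x":0,"y":0,"z":0,"spin":0},{"gripper":-0.3,"x":0,"y":1.7,"z":30,"spin":0},{"gripper":-0.3,"x":0,"y":0,"z":40,"spin":0},{"gripper":-0.3,"x":0,"y":0,"z":40,"spin":0},{"gripper":-0.3,"x":0,"y":0,"z":30,"spin":0},{"gripper":-0.3,"x":0,"y":0,"z":20,"spin":0},{"gripper":-0.3,"x":0,"y":0,"z":10,"spin":0},{"gripper":-0.3,"x":0,"y":0,"z":0,"spin":0},{"gripper":-0.3,"x":0,"y":0,"z":0,"spin":0},{"gripper":-0.3,"x":0,"y":0,"z":0,"spin":0}], force=30)

```text
time: 9.3
eef_pos: [0.4924, -0.3356, 0.0759]
tcp_rot: [0.054, 0.999, -0.001, 0.001]
contact_force: [-1.1, 0.0, 0.7]
opening: 0.648
finger_force: 0.0
```

Request:
step_arm(commands=[{"gripper":-0.3,"x":1.5,"y":-3,"z":3,"spin":0},{"gripper":-0.3,"x":0,"y":0,"z":4,"spin":0},{"gripper":-0.3,"x":0,"y":0,"z":0,"spin":0},{"gripper":1,"x":0,"y":0,"z":0,"spin":0},{"gripper":1,"x":0,"y":0,"z":0,"spin":0},{"gripper":1,"x":0,"y":0,"z":0,"spin":0},{"gripper":1,"x":0,"y":0,"z":0,"spin":0},{"gripper":1,"x":0,"y":0,"z":0,"spin":0},{"gripper":1,"x":0,"y":0,"z":0,"spin":0},{"gripper":1,"x":0,"y":0,"z":0,"spin":0}])

```text
time: 10.3
eef_pos: [0.4901, -0.3385, 0.0679]
tcp_rot: [0.054, 0.999, -0.001, 0.001]
contact_force: [-0.0, -2.7, 3.0]
opening: 0.278
finger_force: 32.7
```

```bash
python3 - <<'E'
from h import *
c=cam('scene');print(get_state()['contact_force'],get_state()['wrist_torque'])
P=cloud(c);u,v=np.mgrid[0:1,0:1]
save(c,'s5.png',(60,190,180,320),5)
E
```

```text
[-1.11069586 -4.07072383  3.12249475] [-0.47048845  0.04470177  0.05680727]
```

View pics/s5.png

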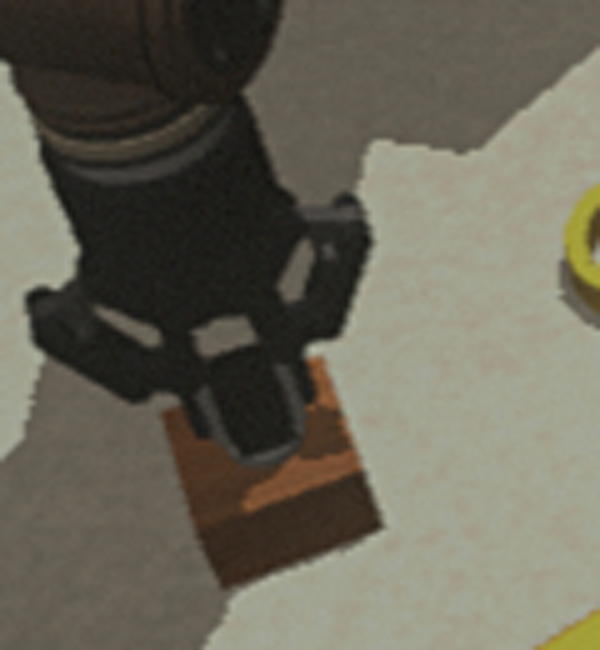

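The fingers have the handle across the button faces. The opening reads about 24 mm, so the button is fully pressed. The tool stays vertical, so I'll lift the pin 10 mm and lean it about 15° in the grip against the rim of the stand's loose hole.

Request:
step_arm(commands=[{"gripper":1,"x":0,"y":0,"z":-5,"spin":0},{"gripper":1,"x":0,"y":0,"z":-5,"spin":0},{"gripper":1,"x":2,"y":0,"z":0,"spin":0},{"gripper":1,"x":2,"y":0,"z":0,"spin":0},{"gripper":1,"x":2,"y":0,"z":0,"spin":0},{"gripper":1,"x":2,"y":0,"z":0,"spin":0},{"gripper":1,"x":1,"y":0,"z":0,"spin":0},{"gripper":1,"x":1,"y":0,"z":0,"spin":0},{"gripper":1,"x":0,"y":0,"z":0,"spin":0},{"gripper":1,"x":0,"y":0,"z":0,"spin":0}])

```text
time: 11.35
eef_pos: [0.4826, -0.338, 0.0781]
tcp_rot: [0.055, 0.998, -0.002, 0.004]
contact_force: [8.3, -1.6, -5.9]
opening: 0.277
finger_force: 30.9
```

Request:
step_arm(commands=[{"gripper":1,"x":1,"y":0,"z":0,"spin":0},{"gripper":1,"x":1,"y":0,"z":0,"spin":0},{"gripper":1,"x":1,"y":0,"z":0,"spin":0},{"gripper":1,"x":1,"y":0,"z":0,"spin":0},{"gripper":1,"x":1,"y":0,"z":0,"spin":0},{"gripper":1,"x":1,"y":0,"z":0,"spin":0},{"gripper":1,"x":1,"y":0,"z":0,"spin":0},{"gripper":1,"x":1,"y":0,"z":0,"spin":0},{"gripper":1,"x":0,"y":0,"z":0,"spin":0},{"gripper":1,"x":0,"y":0,"z":0,"spin":0}])

```text
time: 12.35
eef_pos: [0.4751, -0.3375, 0.0786]
tcp_rot: [0.055, 0.998, -0.002, 0.005]
contact_force: [8.4, -1.8, -4.2]
opening: 0.275
finger_force: 30.6
```

Request:
step_arm(commands=[{"gripper":1,"x":1,"y":0,"z":0,"spin":0},{"gripper":1,"x":1.5,"y":0,"z":0,"spin":0},{"gripper":1,"x":0,"y":0,"z":0,"spin":0},{"gripper":1,"x":-4,"y":0,"z":0,"spin":0},{"gripper":1,"x":0,"y":0,"z":0,"spin":0},{"gripper":1,"x":0,"y":0,"z":-20,"spin":0},{"gripper":1,"x":0,"y":0,"z":-40,"spin":0},{"gripper":1,"x":0,"y":0,"z":-40,"spin":0},{"gripper":1,"x":0,"y":0,"z":-30,"spin":0},{"gripper":1,"x":0,"y":0,"z":-5,"spin":0}])

```text
time: 13.35
eef_pos: [0.4742, -0.3373, 0.2167]
tcp_rot: [0.054, 0.999, -0.002, 0.002]
contact_force: [0.3, -0.3, -0.7]
opening: 0.272
finger_force: 31.3
```

```bash
python3 - <<'E'
from h import *
s=get_state();print(s['eef_pos'],s['opening'],s['time'],s['contact_force'])
c=cam('wrist');g=s['eef_pos']
save(c,'w6.png')
c=cam('scene');P=cloud(c);q=(np.hypot(P[...,0]-g[0],P[...,1]-g[1])<.035)&(P[...,2]>.1)&(P[...,2]<.3)
v,u=np.where(q);print(u.min(),u.max(),v.min(),v.max());b=(max(u.min()-30,0),max(v.min()-20,0),u.max()+40,v.max()+50)
save(c,'s6.png',b,5)
low=q&(P[...,2]<g[2]-.016);p=P[low];print('shank pts',len(p),p.min(0).round(4),p.max(0).round(4))
for a in np.arange(.1,g[2],.006):
    t=p[(p[:,2]>a)&(p[:,2]<a+.006)]
    if len(t)>2:print(round(a+.003,3),len(t),t.mean(0).round(4),((t.min(0)+t.max(0))/2).round(4))
E
python3 -c "
import cv2;i=cv2.imread('pics/s6.png');print(i.shape)
j=cv2.imread('pics/w6.png');h=500;k=cv2.resize(i,(int(i.shape[1]*h/i.shape[0]),h));j=cv2.resize(j[200:],(400,157*2))[:h]
import numpy as np;o=np.zeros((h,k.shape[1]+400,3),np.uint8);o[:,:k.shape[1]]=k;o[:j.shape[0],k.shape[1]:]=j;cv2.imwrite('pics/m6.png',o[:,:800])"
```

```text
[ 0.47423165 -0.33732805  0.21674142] 0.2720867124920693 13.35 [ 0.32897045 -0.28162363 -0.73140124]
56 103 178 239
shank pts 153 [ 0.4743 -0.3539  0.1632] [ 0.5009 -0.3224  0.2006]
0.163 5 [ 0.4926 -0.3395  0.1638] [ 0.4931 -0.3398  0.1638]
0.169 18 [ 0.4918 -0.3394  0.169 ] [ 0.491  -0.3388  0.169 ]
0.175 19 [ 0.4903 -0.3386  0.1749] [ 0.4898 -0.3385  0.175 ]
0.181 16 [ 0.4895 -0.3383  0.1808] [ 0.4886 -0.3388  0.181 ]
0.187 3 [ 0.4894 -0.3346  0.1865] [ 0.4887 -0.3323  0.187 ]
0.193 52 [ 0.4909 -0.3385  0.194 ] [ 0.4876 -0.3384  0.1935]
0.199 40 [ 0.4933 -0.3384  0.1978] [ 0.4936 -0.3393  0.1983]
(655, 585, 3)
```

View pics/m6.png

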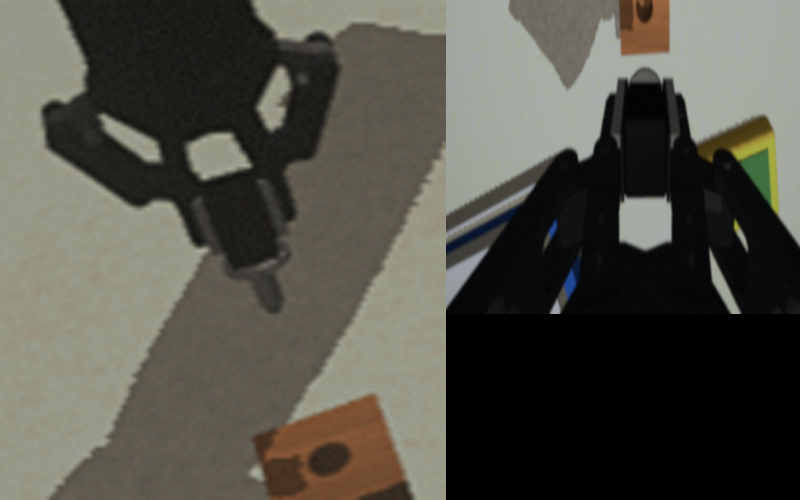

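The left panel shows the pin leaning in the grip, with its tip at (270,305) panel pixels. From the depth, the lean is about 12–13° in the right direction. I'll carry it over to the hole.

Request:
step_arm(commands=[{"gripper":1,"x":-3,"y":20,"z":0,"spin":0},{"gripper":1,"x":-6,"y":40,"z":0,"spin":0},{"gripper":1,"x":-6,"y":40,"z":0,"spin":0},{"gripper":1,"x":-6,"y":40,"z":0,"spin":0},{"gripper":1,"x":-6,"y":40,"z":0,"spin":0},{"gripper":1,"x":-6,"y":40,"z":0,"spin":0},{"gripper":1,"x":-6,"y":40,"z":0,"spin":0},{"gripper":1,"x":-6,"y":40,"z":0,"spin":0},{"gripper":1,"x":-6,"y":40,"z":0,"spin":0},{"gripper":1,"x":-6,"y":40,"z":0,"spin":0}])

```text
time: 14.45
eef_pos: [0.569, 0.0373, 0.2083]
tcp_rot: [0.054, 0.999, 0.0, -0.004]
contact_force: [0.0, 0.2, -1.8]
opening: 0.274
finger_force: 31.3
```

Request:
step_arm(commands=[{"gripper":1,"x":-6,"y":40,"z":0,"spin":0},{"gripper":1,"x":-3.3,"y":24,"z":0,"spin":0},{"gripper":1,"x":0,"y":0,"z":0,"spin":0},{"gripper":1,"x":0,"y":0,"z":0,"spin":0},{"gripper":1,"x":0,"y":0,"z":0,"spin":0},{"gripper":1,"x":0,"y":0,"z":15,"spin":0},{"gripper":1,"x":0,"y":0,"z":15,"spin":0},{"gripper":1,"x":0,"y":0,"z":5,"spin":0},{"gripper":1,"x":0,"y":0,"z":0,"spin":0},{"gripper":1,"x":0,"y":0,"z":0,"spin":0}])

```text
time: 15.45
eef_pos: [0.5871, 0.0979, 0.1771]
tcp_rot: [0.054, 0.999, -0.0, -0.0]
contact_force: [0.5, 0.3, -1.2]
opening: 0.28
finger_force: 31.2
```

```bash
python3 - <<'E'
from h import *
s=get_state();g=s['eef_pos'];print(g,s['opening'],s['time'])
c=cam('scene');P=cloud(c);q=(np.hypot(P[...,0]-g[0]-.01,P[...,1]-g[1])<.03)&(P[...,2]>.118)&(P[...,2]<g[2]-.016)
p=P[q];b=p[:,2]
for a in np.arange(.116,g[2]-.02,.005):
    t=p[(b>a)&(b<a+.005)]
    if len(t)>2:print(round(a+.0025,4),len(t),t.mean(0).round(4))
save(c,'s7.png',(245,95,395,235),5)
for n in [0]:
    h=np.array([.6033,.0953,.110]);tip=h+.008*NS;th=np.radians(12.5)
    t=tip-.0609*np.sin(th)*np.array([_c,_s,0])+[0,0,.0609*np.cos(th)-.005]
    print('want TCP',t.round(4),goal(t,90+YAW))
E
```

```text
[0.58706537 0.09794932 0.17708941] 0.2795079056763508 15.45
0.1235 4 [0.604  0.095  0.1235]
0.1285 8 [0.6039 0.0927 0.1292]
0.1335 10 [0.6036 0.093  0.134 ]
0.1385 9 [0.6034 0.0942 0.1387]
0.1435 8 [0.6017 0.0937 0.1429]
0.1485 4 [0.6005 0.0899 0.1478]
0.1535 19 [0.5989 0.0879 0.1542]
0.1585 37 [0.6056 0.0927 0.1584]Traceback (most recent call last):
  File "<stdin>", line 11, in <module>
NameError: name '_c' is not defined. Did you mean: 'c'?
```

View pics/s7.png

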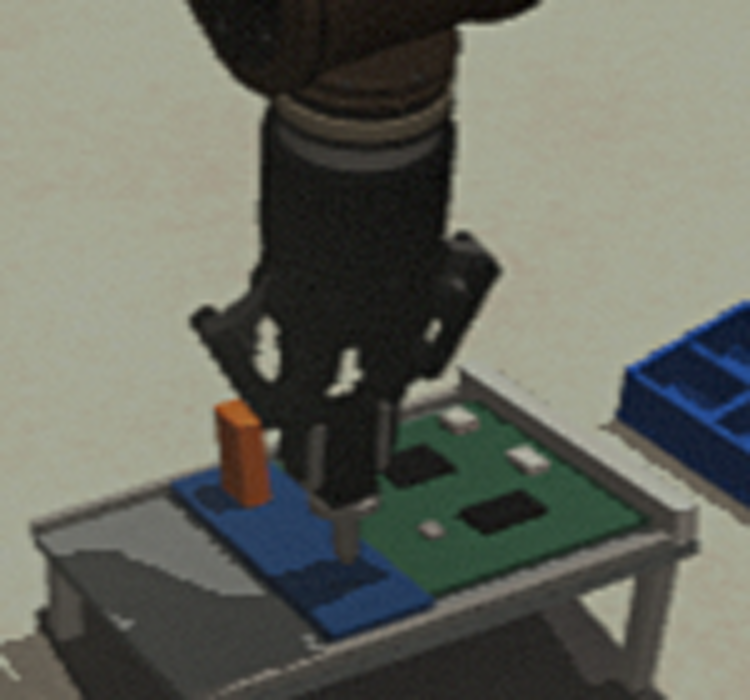

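The picture shows the pin tip at crop (347,560), poised just over the bar hole, with the bar flush to the board. The tip should be on the hole axis to within about 1 mm. I'll insert along the sloped axis.

Request:
step_arm(commands=[{"gripper":1,"x":0,"y":-0.8,"z":0,"spin":0},{"gripper":1,"x":-0.8,"y":0,"z":2.9,"spin":0},{"gripper":1,"x":-0.8,"y":0,"z":2.9,"spin":0},{"gripper":1,"x":-0.8,"y":0,"z":2.9,"spin":0},{"gripper":1,"x":-0.8,"y":0,"z":2.9,"spin":0},{"gripper":1,"x":-0.5,"y":0,"z":1.9,"spin":0},{"gripper":1,"x":-0.5,"y":0,"z":1.9,"spin":0},{"gripper":1,"x":-0.5,"y":0,"z":1.9,"spin":0},{"gripper":1,"x":0,"y":0,"z":0,"spin":0},{"gripper":1,"x":0,"y":0,"z":0,"spin":0}])

```text
time: 16.5
eef_pos: [0.5913, 0.0968, 0.1596]
tcp_rot: [0.054, 0.999, -0.0, -0.001]
contact_force: [-1.3, 0.6, -2.9]
opening: 0.279
finger_force: 31.1
```

Request:
step_arm(commands=[{"gripper":1,"x":-0.5,"y":0,"z":1.9,"spin":0},{"gripper":1,"x":-0.5,"y":0,"z":1.9,"spin":0},{"gripper":1,"x":-0.5,"y":0,"z":1.9,"spin":0},{"gripper":1,"x":-0.5,"y":0,"z":1.9,"spin":0},{"gripper":1,"x":-0.5,"y":0,"z":1.9,"spin":0},{"gripper":1,"x":-0.5,"y":0,"z":1.9,"spin":0},{"gripper":1,"x":0,"y":0,"z":0,"spin":0},{"gripper":1,"x":0,"y":0,"z":0,"spin":0},{"gripper":1,"x":0,"y":0,"z":0,"spin":0},{"gripper":1,"x":0,"y":0,"z":0,"spin":0}])

```text
time: 17.5
eef_pos: [0.594, 0.0965, 0.1479]
tcp_rot: [0.054, 0.999, -0.0, -0.001]
contact_force: [-4.1, -0.5, -3.1]
opening: 0.276
finger_force: 31.1
```

Request:
step_arm(commands=[{"gripper":1,"x":-0.5,"y":0,"z":1.9,"spin":0},{"gripper":1,"x":-0.5,"y":0,"z":1.9,"spin":0},{"gripper":1,"x":-0.5,"y":0,"z":1.9,"spin":0},{"gripper":1,"x":-0.5,"y":0,"z":1.9,"spin":0},{"gripper":1,"x":-0.5,"y":0,"z":1.9,"spin":0},{"gripper":1,"x":-0.5,"y":0,"z":1.5,"spin":0},{"gripper":1,"x":0,"y":0,"z":0,"spin":0},{"gripper":1,"x":0,"y":0,"z":0,"spin":0},{"gripper":1,"x":0,"y":0,"z":0,"spin":0},{"gripper":1,"x":0,"y":0,"z":0,"spin":0}])

```text
time: 18.5
eef_pos: [0.5964, 0.0962, 0.1375]
tcp_rot: [0.054, 0.999, -0.0, -0.002]
contact_force: [-7.5, -1.1, 1.4]
opening: 0.276
finger_force: 31.6
```

Request:
step_arm(commands=[{"gripper":1,"x":0.4,"y":0,"z":1,"spin":0},{"gripper":1,"x":0,"y":0,"z":1,"spin":0},{"gripper":1,"x":0,"y":0,"z":1,"spin":0},{"gripper":1,"x":0,"y":0,"z":1,"spin":0},{"gripper":1,"x":0,"y":0,"z":1,"spin":0},{"gripper":1,"x":0,"y":0,"z":0,"spin":0},{"gripper":1,"x":0,"y":0,"z":0,"spin":0},{"gripper":1,"x":0,"y":0,"z":0,"spin":0},{"gripper":1,"x":0,"y":0,"z":0,"spin":0},{"gripper":1,"x":0,"y":0,"z":0,"spin":0}])

```text
time: 19.5
eef_pos: [0.5965, 0.0962, 0.137]
tcp_rot: [0.054, 0.999, -0.001, -0.002]
contact_force: [-16.6, -1.9, 16.2]
opening: 0.276
finger_force: 33.7
```

Request:
step_arm(commands=[{"gripper":1,"x":0.7,"y":0,"z":0,"spin":0},{"gripper":1,"x":0.7,"y":0,"z":0,"spin":0},{"gripper":1,"x":0.6,"y":0,"z":0,"spin":0},{"gripper":1,"x":0.5,"y":0,"z":0,"spin":0},{"gripper":1,"x":0,"y":0,"z":0,"spin":0},{"gripper":1,"x":0,"y":0,"z":0,"spin":0},{"gripper":1,"x":0,"y":0,"z":0,"spin":0},{"gripper":1,"x":0,"y":0,"z":0,"spin":0},{"gripper":1,"x":0,"y":0,"z":0,"spin":0},{"gripper":1,"x":0,"y":0,"z":0,"spin":0}])

```text
time: 20.5
eef_pos: [0.5962, 0.0963, 0.1369]
tcp_rot: [0.054, 0.999, -0.0, 0.002]
contact_force: [-9.5, -2.1, 11.7]
opening: 0.277
finger_force: 33.1
```

```bash
python3 - <<'E'
from h import *
s=get_state();print(s['eef_pos'],s['contact_force'],s['wrist_torque'])
c=cam('scene');save(c,'s8.png',(290,150,360,215),10)
P=cloud(c);q=(np.hypot(P[...,0]-.600,P[...,1]-.094)<.022);q&=(P[...,2]>.1)&(P[...,2]<.16)
H,S,V=cv2.split(cv2.cvtColor(c['color'],cv2.COLOR_RGB2HSV))
h=np.array([.6033,.0953,.1095])
bar=(H>100)&(H<125)&(S>120)&(P[...,2]>.06)&(P[...,1]<.15)&(P[...,1]>.05)&(P[...,0]<.66);print('bar off',np.median((P[bar]-h)@NS))
g=q&(S<90);d=(P[g]-h)@NS;r=(P[g]-h)@XS;y=(P[g]-h)@YS
for a in np.arange(-.004,.03,.002):
    t=(d>a)&(d<a+.002);
    if t.sum():print(round(a*1e3+1),t.sum(),'x',(r[t].min()*1e3).round(1),(r[t].max()*1e3).round(1),'y',(y[t].min()*1e3).round(1),(y[t].max()*1e3).round(1),'V',V[g][t].mean().round())
E
```

```text
[0.59622274 0.09625497 0.13692049] [-9.51159151 -2.07288922 11.72049586] [-0.25325542  1.60178127  0.01172957]
bar off 0.00046245406383936365
-1 4 x -21.2 14.5 y -14.3 -5.6 V 57.0
1 11 x -9.7 18.5 y -16.2 9.3 V 58.0
3 13 x 4.8 17.9 y -15.2 8.7 V 68.0
5 15 x 1.8 19.6 y -15.9 9.5 V 76.0
7 15 x -2.7 17.3 y -16.2 10.0 V 49.0
9 11 x 4.8 16.1 y -15.0 10.1 V 29.0
11 5 x 13.0 16.4 y -11.8 9.9 V 25.0
13 14 x 2.9 16.9 y -18.1 9.7 V 25.0
15 10 x -0.6 16.0 y -18.6 17.4 V 35.0
17 11 x 5.8 15.7 y -19.2 10.3 V 30.0
19 12 x 5.2 16.0 y -19.1 16.5 V 38.0
21 15 x 4.7 17.1 y -23.4 16.9 V 31.0
23 13 x 5.2 17.0 y -23.3 11.2 V 33.0
25 14 x 5.3 17.1 y -20.7 15.8 V 30.0
27 14 x 5.5 16.0 y -23.2 19.4 V 35.0
29 12 x 5.8 18.5 y -20.7 12.7 V 31.0
```

View pics/s8.png

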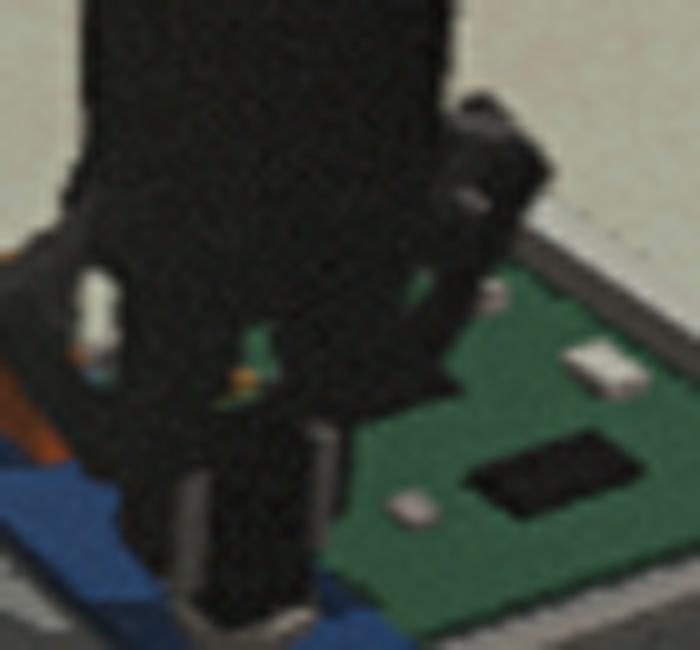

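The last picture shows the collar (pale ring near crop (250,620)) down on the bar under the handle. It reads about 1 mm high at most. I'll ease off the side load and press a little further to make sure it is home.

Request:
step_arm(commands=[{"gripper":1,"x":0.7,"y":0,"z":0.5,"spin":0},{"gripper":1,"x":0.7,"y":0,"z":0.5,"spin":0},{"gripper":1,"x":0.6,"y":0,"z":0.5,"spin":0},{"gripper":1,"x":0.5,"y":0,"z":0.5,"spin":0},{"gripper":1,"x":0,"y":0,"z":0,"spin":0},{"gripper":1,"x":0,"y":0,"z":0,"spin":0},{"gripper":1,"x":0,"y":0,"z":0,"spin":0},{"gripper":1,"x":0,"y":0,"z":0,"spin":0},{"gripper":1,"x":0,"y":0,"z":0,"spin":0},{"gripper":1,"x":0,"y":0,"z":0,"spin":0}])

```text
time: 21.55
eef_pos: [0.596, 0.0963, 0.1367]
tcp_rot: [0.054, 0.999, -0.0, 0.005]
contact_force: [-8.2, -1.4, 13.9]
opening: 0.279
finger_force: 33.4
```

Request:
step_arm(commands=[{"gripper":1,"x":0.5,"y":0,"z":-1,"spin":0},{"gripper":1,"x":0.5,"y":0,"z":-1,"spin":0},{"gripper":-0.3,"x":0,"y":0,"z":0,"spin":0},{"gripper":-0.3,"x":0,"y":0,"z":0,"spin":0},{"gripper":-0.3,"x":0,"y":0,"z":0,"spin":0},{"gripper":-0.3,"x":0,"y":0,"z":0,"spin":0},{"gripper":-0.3,"x":0,"y":0,"z":-20,"spin":0},{"gripper":-0.3,"x":0,"y":0,"z":-40,"spin":0},{"gripper":-0.3,"x":0,"y":0,"z":-40,"spin":0},{"gripper":-0.3,"x":0,"y":0,"z":-5,"spin":0}])

```text
time: 22.55
eef_pos: [0.5943, 0.097, 0.2443]
tcp_rot: [0.054, 0.999, 0.0, 0.006]
contact_force: [0.2, -0.0, 0.2]
opening: 0.654
finger_force: 0.0
```

```bash
cat > pinchk.py <<'E'
from h import *
h=np.array([.6033,.0953,.1095])
for n in('wrist','scene','top'):
    c=cam(n);P=cloud(c);H,S,V=cv2.split(cv2.cvtColor(c['color'],cv2.COLOR_RGB2HSV))
    bar=(H>100)&(H<125)&(S>120)&(P[...,2]>.06)&(P[...,1]<.15)&(P[...,1]>.05)&(P[...,0]<.66)&(P[...,0]>.45)
    off=np.median((P[bar]-h)@NS) if bar.sum()>30 else np.nan
    D=(P-h)@NS*1e3-off*1e3;X=(P-h)@XS*1e3;Y=(P-h)@YS*1e3
    q=(np.hypot(X,Y)<26)&(D>2)&(D<60);rd=q&((H<7)|(H>173))&(S>140)&(V>50)
    t=q&(D>42)&~rd
    print(n,'bar n',bar.sum(),'off',off*1e3,'pin n',q.sum(),'maxD',D[q].max() if q.any() else '')
    if t.sum()>5:
        A=np.c_[X[t],Y[t],np.ones(t.sum())];k=np.linalg.lstsq(A,D[t],rcond=None)[0]
        print(' top med D',np.median(D[t]),'tilt deg x,y',np.degrees(k[:2]).round(1),'rect',cv2.minAreaRect(np.c_[X[t],Y[t]].astype(np.float32)),'ctr',X[t].mean(),Y[t].mean())
    if rd.sum()>3:print(' red n',rd.sum(),'X',X[rd].mean(),'Y',np.percentile(Y[rd],[2,50,98]).round(1),'D',D[rd].mean())
    cl=q&(D<12)&(S<90)
    if cl.sum()>5:print(' low grey D hist',np.histogram(D[cl],bins=np.arange(2,13))[0])
s=get_state();print(s['eef_pos'],s['time'],s['contact_force'])
E
python3 pinchk.py
```

```text
wrist bar n 8974 off 1.2079458221105592 pin n 1396 maxD 48.90385846595673
 top med D 46.89895762405369 tilt deg x,y [0.4 0.1] rect ((1.1258277893066406, -1.035196304321289), (24.017898559570312, 24.019882202148438), 1.1415581703186035) ctr 0.9179333736468577 -1.2277010111704048
 red n 154 X 0.12156738757338217 Y [10.3 13.4 15.7] D 41.443048996412166
 low grey D hist [ 1 14 43 39  7  0  0  0  0  0]
scene bar n 417 off 0.43922441792243444 pin n 336 maxD 49.414564103182784
 top med D 46.622334978193734 tilt deg x,y [-5.   1.1] rect ((2.9571800231933594, -0.3593893051147461), (24.774337768554688, 29.488094329833984), 3.8104681968688965) ctr 4.688490014630205 -2.6079374807742273
 red n 13 X 10.452610281035671 Y [ 8.6 12.6 14.4] D 32.24176997853706
 low grey D hist [ 4 11 12  8  4  9  2  7  5  7]
top bar n 20 off nan pin n 0 maxD 
[0.59113785 0.09692191 0.2372667 ] 22.7 [ 0.44893952  0.58513227 -0.08715856]
```

The pin is fully home: its handle top is 46.9 mm above the bar (47 nominal), square to the face, with the button out. Now I'll turn 90° to take the plain sides.

Request:
step_arm(commands=[{"gripper":-0.3,"x":0,"y":0,"z":0,"spin":8.5},{"gripper":-0.3,"x":0,"y":0,"z":0,"spin":8.5},{"gripper":-0.3,"x":0,"y":0,"z":0,"spin":8.5},{"gripper":-0.3,"x":0,"y":0,"z":0,"spin":8.5},{"gripper":-0.3,"x":0,"y":0,"z":0,"spin":8.5},{"gripper":-0.3,"x":0,"y":0,"z":0,"spin":8.5},{"gripper":-0.3,"x":0,"y":0,"z":0,"spin":8.5},{"gripper":-0.3,"x":0,"y":0,"z":0,"spin":8.5},{"gripper":-0.3,"x":0,"y":0,"z":0,"spin":8.5},{"gripper":-0.3,"x":0,"y":0,"z":0,"spin":8.5}])

```text
time: 23.7
eef_pos: [0.5899, 0.0969, 0.2343]
tcp_rot: [0.717, 0.698, -0.002, -0.002]
contact_force: [-0.4, 0.1, -0.1]
opening: 0.652
finger_force: 0.0
```

Request:
step_arm(commands=[{"gripper":-0.3,"x":0,"y":0,"z":0,"spin":5},{"gripper":-0.3,"x":0,"y":0,"z":0,"spin":0},{"gripper":-0.3,"x":0,"y":0,"z":0,"spin":0},{"gripper":-0.3,"x":0,"y":0,"z":20,"spin":0},{"gripper":-0.3,"x":0,"y":0,"z":10,"spin":0},{"gripper":-0.3,"x":0,"y":0,"z":0,"spin":0},{"gripper":-0.3,"x":0,"y":0,"z":0,"spin":0},{"gripper":-0.3,"x":0,"y":0,"z":0,"spin":0},{"gripper":-0.3,"x":0,"y":0,"z":0,"spin":0},{"gripper":-0.3,"x":0,"y":0,"z":0,"spin":0}])

```text
time: 24.7
eef_pos: [0.5916, 0.0969, 0.2084]
tcp_rot: [0.744, 0.668, 0.0, 0.0]
contact_force: [-0.6, -0.6, -0.2]
opening: 0.652
finger_force: 0.0
```

```bash
python3 - <<'E'
from h import *
s=get_state();print(s['eef_pos'],s['opening'],s['time'],s['qpos'].round(2));print(goal([.5939,.0964,.1427],YAW))
E
python3 pinchk.py | head -4
```

```text
[0.5916411  0.09689975 0.20840391] 0.6522336723087777 24.7 [-0.01  0.15  1.8  -0.    1.18  0.1 ]
('spin', np.float64(0.02), 'shift', array([-0.3,  2.2, 65.7]))
wrist bar n 8604 off 1.2246923854651446 pin n 2618 maxD 49.02786401347316
 top med D 46.88023145606496 tilt deg x,y [-1.1 -1.5] rect ((1.2802419662475586, -0.3598909378051758), (24.170522689819336, 24.300363540649414), 2.2787060737609863) ctr 1.97276644168183 0.6376994273484107
 red n 493 X 2.2567916198777223 Y [11.1 15.6 17.3] D 36.346508337724075
 low grey D hist [ 8 35 91 87 10  6 24  6  6  4]
```

Request:
step_arm(commands=[{"gripper":-0.3,"x":-0.3,"y":2.5,"z":20,"spin":0},{"gripper":-0.3,"x":0,"y":0,"z":25,"spin":0},{"gripper":-0.3,"x":0,"y":0,"z":15,"spin":0},{"gripper":-0.3,"x":0,"y":0,"z":5,"spin":0},{"gripper":-0.3,"x":0,"y":0,"z":0,"spin":0},{"gripper":1,"x":0,"y":0,"z":0,"spin":0},{"gripper":1,"x":0,"y":0,"z":0,"spin":0},{"gripper":1,"x":0,"y":0,"z":0,"spin":0},{"gripper":1,"x":0,"y":0,"z":0,"spin":0},{"gripper":1,"x":0,"y":0,"z":0,"spin":0}], force=25)

```text
time: 25.85
eef_pos: [0.5956, 0.0963, 0.1449]
tcp_rot: [0.744, 0.668, 0.002, 0.002]
contact_force: [1.9, -1.2, 7.0]
opening: 0.337
finger_force: 24.5
```

Request:
step_arm(commands=[{"gripper":1,"x":0,"y":-0.3,"z":-1,"spin":0},{"gripper":1,"x":0,"y":-0.3,"z":-1,"spin":0},{"gripper":1,"x":0,"y":-0.3,"z":-1,"spin":0},{"gripper":1,"x":0,"y":-0.3,"z":-1,"spin":0},{"gripper":1,"x":0,"y":0,"z":0,"spin":0},{"gripper":1,"x":0,"y":0,"z":0,"spin":0},{"gripper":1,"x":0,"y":0,"z":0,"spin":0},{"gripper":1,"x":0,"y":0,"z":0,"spin":0},{"gripper":1,"x":0,"y":0,"z":0,"spin":0},{"gripper":1,"x":0,"y":0,"z":0,"spin":0}])

```text
time: 26.85
eef_pos: [0.5949, 0.0962, 0.1465]
tcp_rot: [0.744, 0.668, 0.003, 0.003]
contact_force: [8.1, -0.1, -3.3]
opening: 0.335
finger_force: 24.9
```

Request:
step_arm(commands=[{"gripper":1,"x":0,"y":0,"z":-0.7,"spin":0},{"gripper":1,"x":0,"y":0,"z":-0.7,"spin":0},{"gripper":1,"x":0,"y":0,"z":-0.6,"spin":0},{"gripper":1,"x":0,"y":0,"z":0,"spin":0},{"gripper":1,"x":0,"y":0,"z":0,"spin":0},{"gripper":1,"x":0,"y":0,"z":0,"spin":0},{"gripper":1,"x":0,"y":0,"z":0,"spin":0},{"gripper":1,"x":0,"y":0,"z":0,"spin":0},{"gripper":1,"x":0,"y":0,"z":0,"spin":0},{"gripper":1,"x":0,"y":0,"z":0,"spin":0}])

```text
time: 27.85
eef_pos: [0.5945, 0.0962, 0.1478]
tcp_rot: [0.744, 0.668, 0.003, 0.002]
contact_force: [9.0, 0.5, -6.9]
opening: 0.332
finger_force: 25.1
```

Request:
step_arm(commands=[{"gripper":1,"x":0,"y":0,"z":-0.7,"spin":0},{"gripper":1,"x":0,"y":0,"z":-0.7,"spin":0},{"gripper":1,"x":0,"y":0,"z":-0.6,"spin":0},{"gripper":1,"x":0,"y":0,"z":0,"spin":0},{"gripper":1,"x":0,"y":0,"z":0,"spin":0},{"gripper":1,"x":0,"y":0,"z":0,"spin":0},{"gripper":1,"x":0,"y":0,"z":0,"spin":0},{"gripper":1,"x":0,"y":0,"z":0,"spin":0},{"gripper":1,"x":0,"y":0,"z":0,"spin":0},{"gripper":1,"x":0,"y":0,"z":0,"spin":0}])

```text
time: 28.85
eef_pos: [0.5943, 0.0962, 0.148]
tcp_rot: [0.744, 0.668, 0.002, 0.002]
contact_force: [12.6, 0.8, -12.5]
opening: 0.331
finger_force: 25.6
```

```bash
python3 pinchk.py
```

```text
wrist bar n 12837 off 1.2242710446869585 pin n 7516 maxD 59.988156838246844
 top med D 50.184840987310295 tilt deg x,y [ 0.8 -1.8] rect ((-0.6856708526611328, 1.4959526062011719), (29.48546028137207, 48.99931335449219), 86.85818481445312) ctr 2.255554871631993 2.8701600315261717
 red n 1250 X 2.063158994983285 Y [11.  16.3 17.3] D 38.063428769301446
 low grey D hist [  1  10  39  24  44  97 183  46  10  12]
scene bar n 388 off 0.4761568618964713 pin n 275 maxD 59.19775092771504
 top med D 49.84395291612357 tilt deg x,y [-5.4 17.7] rect ((3.5182743072509766, -9.428169250488281), (18.157024383544922, 39.1571044921875), 71.39144134521484) ctr -1.0779932070361204 -7.525670190331385
 low grey D hist [ 0  6  6  3  7 10  5 11  4  7]
top bar n 3 off nan pin n 0 maxD 
[0.59428989 0.09616501 0.14800044] 29.0 [ 1.21406449e+01 -3.12740858e-03 -1.08844790e+01]
```

The tug is proven. The pin came up about 3 mm, then stopped hard at about 15 N axial, with the button still out. I'll lower it back home and release.

Request:
step_arm(commands=[{"gripper":1,"x":0,"y":0.3,"z":1.5,"spin":0},{"gripper":1,"x":0,"y":0.3,"z":1.5,"spin":0},{"gripper":1,"x":0,"y":0.3,"z":1.5,"spin":0},{"gripper":1,"x":0,"y":0.3,"z":1.5,"spin":0},{"gripper":1,"x":0,"y":0,"z":1.5,"spin":0},{"gripper":1,"x":0,"y":0,"z":1,"spin":0},{"gripper":1,"x":0,"y":0,"z":0,"spin":0},{"gripper":1,"x":0,"y":0,"z":0,"spin":0},{"gripper":1,"x":0,"y":0,"z":0,"spin":0},{"gripper":1,"x":0,"y":0,"z":0,"spin":0}])

```text
time: 30.0
eef_pos: [0.5956, 0.0964, 0.1449]
tcp_rot: [0.744, 0.668, 0.002, 0.002]
contact_force: [2.5, 0.5, 7.8]
opening: 0.331
finger_force: 25.5
```

Request:
step_arm(commands=[{"gripper":-0.2,"x":0,"y":0,"z":0,"spin":0},{"gripper":-0.2,"x":0,"y":0,"z":0,"spin":0},{"gripper":-0.2,"x":0,"y":0,"z":0,"spin":0},{"gripper":-0.2,"x":0,"y":0,"z":0,"spin":0},{"gripper":-0.2,"x":0,"y":0,"z":-10,"spin":0},{"gripper":-0.2,"x":0,"y":0,"z":-30,"spin":0},{"gripper":-0.2,"x":0,"y":0,"z":-40,"spin":0},{"gripper":-0.2,"x":0,"y":0,"z":-10,"spin":0},{"gripper":-0.2,"x":0,"y":0,"z":0,"spin":0},{"gripper":-0.2,"x":0,"y":0,"z":0,"spin":0}])

```text
time: 31.0
eef_pos: [0.5931, 0.0963, 0.2312]
tcp_rot: [0.744, 0.668, -0.001, -0.001]
contact_force: [-1.1, 0.3, -0.8]
opening: 0.599
finger_force: 0.0
```

```bash
python3 pinchk.py; python3 - <<'E'
from h import *
c=cam('scene');b=np.load('/tmp/scene.npz')['color']
d=np.abs(c['color'].astype(int)-b).max(2)>60
for n,(x0,y0,x1,y1) in dict(meter=(150,285,250,365),tape=(168,218,216,258),tray=(365,152,428,198)).items(): print(n,d[y0:y1,x0:x1].sum())
E
```

```text
wrist bar n 7332 off 1.224517160808101 pin n 2130 maxD 48.855567881520926
 top med D 46.86232834601607 tilt deg x,y [-1.7 -1.5] rect ((0.965153694152832, 0.09766387939453125), (24.114665985107422, 23.77999496459961), 89.94548797607422) ctr 1.589883388776269 0.7418600683322238
 red n 383 X 2.264216978792132 Y [11.5 15.6 17.5] D 36.77293796233924
 low grey D hist [20 19 62 79 15  7 10  9 10  2]
scene bar n 443 off 0.4375631826108677 pin n 335 maxD 48.54529174620594
 top med D 46.22438365033916 tilt deg x,y [-3.9  4.4] rect ((2.094538688659668, -1.6103010177612305), (28.165494918823242, 23.062381744384766), 1.2513203620910645) ctr 2.8853083362261827 -2.941379899436348
 red n 16 X 9.87231909606346 Y [ 7.6 11.8 14.7] D 34.325937997943214
 low grey D hist [ 7  6  9 13  5  4  4  9  3  4]
top bar n 26 off nan pin n 0 maxD 
[0.59259589 0.09630225 0.22973769] 31.15 [-0.59107536 -0.02216141 -1.09627156]
meter 1
tape 5
tray 0
```

```bash
python3 -c "
from plant import *
print(sign_off())"
```

```text
the job is handed in; nothing more can be done
None
```

The job is done and handed in at about 31 s of the allowed 72 s: the clamp is shut against the board, the pin is fully home and held firm under a tug of about 15 N (you asked for about 10 N), the button is out, and the meter, tape and tray look undisturbed.

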